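Set the travel gauge and store it with the recessed button

TASK

Pull the travel gauge's sprung slide out by its black post until the white pointer is level with the red marker, and let go of it there. Then take the yellow-handled stylus from the rack, reach its steel tip down through the round hole in the gauge's lid and press the recessed green button fully down. Finish while the gripper still holds the stylus and keeps the button down, with the pointer still on the marker and the other probes and bench items left alone.

Things in the scene. Friction and masses are not known exactly. Their poses are not given: they have to be found in the camera images.
- gauge: White travel gauge fixed to the bench. Origin: centre of the housing's underside on the bench. Its housing is 110 (x) x 120 (y) x 60 (z) mm; a grey rail foot, 100 mm wide and 12 mm high, runs on along +y from y = 60 to y = 230 mm. The slide comes out along +y.
- aperture (a point): Centre of the mouth of the round 16 mm hole in the gauge's flat lid, 60 mm above the bench; the hole goes straight down through the 12 mm lid.
- button_top (a point): Centre of the top of the green button (24 mm wide) under the hole: 18 mm below the lid's top (42 mm above the bench) when up, 5 mm lower when fully down.
- button (a joint): Button travel in m: 0 up, 0.005 fully down (counts as down beyond 0.0035). Sprung: about 1.5 N to start, 4 N fully down; it rises again when let go.
- slide (a joint): How far the slide is drawn out, in m: 0 fully in, 0.11 end stop. A light spring pulls it back (0.5 to 1.6 N), and a drag brake of 4 N keeps it where it is let go; pulling takes about 5 to 7 N, slowly.
- pointer (a point): Outer end of the white pointer on the slide, 20 mm above the bench. The slide's pull post is upright, black with an orange band near its top, 18 mm in diameter, from 22 to 90 mm above the bench; its axis lies 24 mm from this point along the gauge's -x. Pointer and post move together along the gauge's y. When the slide is in, the post's axis is 35 mm from the housing.
- marker: Red block fixed on the rail beside the pointer's path, 18 (x) x 5 (y) x 10 (z) mm, its underside 12 mm above the bench. Origin: centre of its underside; its axes are parallel to the gauge's. The slide is set when pointer and marker have the same place along the gauge's y.
- rack: White block fixed to the bench, 70 (x) x 160 (y) x 65 (z) mm, with three upright holes 10 mm wide in a row along its y, at y = -50, 0 and 50 mm; one probe stands in each. Origin: centre of its underside.
- stylus: Yellow-handled stylus, 130 mm long, standing tip down in any of the rack's holes, its collar resting on the rack's top. Origin: the end of its steel tip, 5 mm above the bench in the rack; z points up along it to the handle. Steel shank 5 mm thick from 0 to 60 mm, collar 22 mm wide from 60 to 66 mm, round handle 16 mm thick from 66 to 130 mm. Its top, like those of the other probes, stands 135 mm above the bench in the rack. About 35 g.
- probe_blue: Probe of the same shape with a blue handle, in another hole; leave it alone. Origin: the end of its tip.
- probe_white: Probe of the same shape with a white handle, in another hole; leave it alone. Origin: the end of its tip.
- culture_plate: Clear well plate with red wells, 85 x 127 x 20 mm, on the right; bystander.
- medium_bottle: Amber bottle, 64 mm wide, 150 mm tall, to the right; bystander.
- petri_dish: Clear round dish, 60 mm wide, 15 mm high, near the robot; bystander.
- alcohol_bottle: White bottle with red cap, 60 mm wide, 170 mm tall, to the left; bystander.
- timer: Grey bench timer, 60 x 70 x 22 mm, near right; bystander.
- beaker: Clear beaker, 70 mm wide, 90 mm tall, on the left; bystander.
There are look-alikes about, which are no part of the job. What is shaped like the rack but pink is not meant.

How it is judged:
By the outcome, as a careful person would: the job done as asked, in the order asked, and still so for the second after the job is handed in, while the arm keeps its last pose, push and grip.
It also fails if it takes over 61 s, if anything falls off the work surface, if the arm or the gripper's body presses on something with over 40 N, if the wrist force passes 120 N, or if a joint passes its speed limit or range.

ROBOT

A 6-joint arm with a two-finger parallel gripper is mounted at the origin on the work surface. World frame = base frame: x ahead of the robot, y to its left, z up, the work surface at z = 0. Lengths are in m, angles in rad, forces in N, time in s.
With the tool pointing down it reaches from about 0.3 to 0.75 m from the base axis. Payload 8.5 kg.
Tool frame: the origin (TCP) lies at the very end of the fingers, on their centre line; the grasp point (between the pads) lies 19 mm behind it (r.hold_point_z is the distance from the TCP to the grasp point, in m); z points along the fingers, x is the direction in which the jaws open and shut, and the axes are right-handed (so a half turn about z gives the same grasp; the last joint's range is limited). The gripper opens to 85 mm and grips with 20 to 120 N. Pads are 22 mm wide; open, the fingers measure 114 mm over their backs; the gripper's body (76 mm by 85 mm) begins 54 mm behind the grasp point. The pads swing forward as they close: fully open they stand 13 mm farther back than shut.
Start: joints at [-1.351, 0.381, 1.297, -0, 1.464, -0.215], TCP at [0.232, -0.499, 0.231] pointing down, gripper open.
Joint ranges: [-3.11, 3.11], [-0.89, 2.33], [0.22, 2.48], [-1.42, 4.56], [0.17, 2.85], [-2.88, 2.88]. Speed limits (rad/s): [2.39, 2.39, 3.14, 3.14, 3.14, 3.14].

INTERFACE

Orientations are given as a unit quaternion [w, x, y, z].
In Python, from cell import r gives the robot as it stands.
- The arm moves only by the shell command python3 -m handwheel 'ROWS' [OPENING] [FORCE]. ROWS is JSON, a list that holds one entry, the list of rows, each a list of 6 numbers: the shift along the tool's x, y, z in mm, then the turn, a rotation vector about the tool's x, y, z in degrees. In form: [[[tx, ty, tz, wx, wy, wz], ...]]. A call has 1 to 8 rows; each row is the pose to reach, as a shift and turn from the pose commanded when the call began, along the tool's axes at that moment; what a row does not reach only later rows make up. A row lasts 1/10 s, in which the tool goes at most 50 mm and 8.59 degrees, less where a joint would pass 70% of its speed; a pose out of reach is approached as far as the arm can. A call with a gripper value outside its range is refused whole. OPENING is the closure in counts, from 0 (fully open) to 255 (shut), set as the call begins (- or left out, the last holds). The fingers move at their own pace and stop on an object; FORCE is the grip in N (left out, the last holds). Time passes only in rows, so rows that repeat a pose let the fingers close. It gives the time, the measured TCP pose, the force and the opening at its end, in the units of the state.
- r.read_state(): the state, without advancing time (a new reading comes with each control period).
- r.camera(name): name is "side" or "top"; returns (picture, depth): 420x560x3 uint8, blue, green, red; 420x560 float32, m along the optical axis (not along the pixel's ray), 0 where there is no reading.
- r.calibration(name): a dict with "fx", "fy", "cx", "cy" (pixels), "D" ([k1, k2, p1, p2, k3] as OpenCV has them; the pictures are not rectified), "eye" and "attitude" of the camera in the world. Camera axes: x right, y up, looking along -z (the intrinsics and any distortion apply to the point x, -y, -z); pixel columns grow to the right and rows downward; lengths in m; the calibration is good to about 2 mm. A picture is of the moment at which its call begins. calibration takes no time and is no camera call.
- r.finish_job(): hands the job in, once; it reports no verdict.
The state is a dict: "time": time; "q": joint angles; "joint_velocities": joint speeds; "joint_efforts": joint torques, N m; "position": TCP position; "ee_rot": TCP orientation; "wrist_force": force on the tool from outside, world axes, zero at the start; "wrist_torque": the same for the moment, N m; "gripper_width": finger opening in m.
Only numpy, scipy, OpenCV 4.12 (cv2) and the standard library are available. Lean on these libraries where they do the work, as an engineer would, in place of code of your own. Each camera call takes 0.05 s, during which the arm holds its last target. There are 200 camera calls.

## Working session

There is one attempt and no reset: what is moved stays moved. The work goes in short steps, Python scripts to look and compute and a shell command to move; the robot and the scene stay as the last step left them, time stands still between calls to the robot, and variables do not carry over. Pictures are saved under pics/ and viewed, about 8 in all and at most 12, crops included, and the job is handed in when it is done.

```bash
mkdir -p pics; ls
python3 - <<'E'
from cell import r
import cv2
for n in("side","top"):
    p,d=r.camera(n); cv2.imwrite(f"pics/{n}0.png",p); import numpy as np; np.save(f"pics/{n}0.npy",d)
    print(n,r.calibration(n))
s=r.read_state(); print({k:s[k] for k in("time","position","ee_rot","wrist_force","gripper_width")}, r.hold_point_z)
E
```

```text
pics
side {'fx': 537.0436162364416, 'fy': 537.0436162364416, 'cx': 286.0892537245282, 'cy': 212.6631472182442, 'D': array([-0.02261352,  0.        ,  0.        ,  0.        ,  0.        ]), 'eye': array([0.3635914 , 1.34252818, 1.19795337]), 'attitude': array([-0.03544671, -0.02058882,  0.41908879,  0.90701941])}
top {'fx': 475.82974180745055, 'fy': 475.82974180745055, 'cx': 277.7884524308267, 'cy': 213.70361063022145, 'D': array([-0.07024871,  0.        ,  0.        ,  0.        ,  0.        ]), 'eye': array([0.12714481, 0.04192671, 1.77280697]), 'attitude': array([-0.69744718, -0.06618674,  0.07007459,  0.71012414])}
{'time': 0.1, 'position': array([ 0.23160927, -0.49856514,  0.23077145]), 'ee_rot': array([-4.61878021e-04,  8.42975038e-01, -5.37952272e-01, -4.74384808e-04]), 'wrist_force': array([-0.37799199, -0.29257675,  0.02831014]), 'gripper_width': 0.08572990114664532} 0.0187
```

View pics/side0.png

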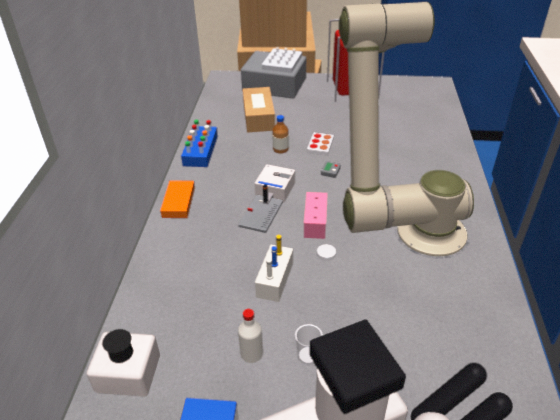

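View pics/top0.png

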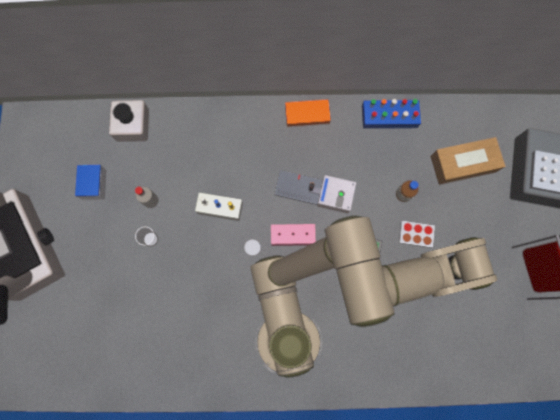

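The top view shows the gauge at (338,193), its rail towards (280,185), the white rack at (218,206), and the pink look-alike at (293,234). In the side view, the gauge is at (275,183), the rack at (275,272), and the pink block at (316,215). Next I'll enlarge the gauge and rack in both views.

```bash
cat > h.py <<'E'
import numpy as np, cv2
from cell import r
from scipy.spatial.transform import Rotation as R
def rays(n,uv):
    c=r.calibration(n); K=np.array([[c['fx'],0,c['cx']],[0,c['fy'],c['cy']],[0,0,1]])
    p=cv2.undistortPoints(np.array(uv,float).reshape(-1,1,2),K,c['D'])[:,0]
    w,x,y,z=c['attitude']
    return c['eye'],R.from_quat([x,y,z,w]).apply(np.c_[p[:,0],-p[:,1],-np.ones(len(p))])
def onz(n,uv,z):
    e,d=rays(n,uv); return e+d*((np.asarray(z)-e[2])/d[:,2])[:,None]
def proj(n,P):
    c=r.calibration(n); K=np.array([[c['fx'],0,c['cx']],[0,c['fy'],c['cy']],[0,0,1]])
    w,x,y,z=c['attitude']; q=R.from_quat([x,y,z,w]).inv().apply(np.atleast_2d(P)-c['eye'])*[1,-1,-1]
    return cv2.projectPoints(q,np.zeros(3),np.zeros(3),K,c['D'])[0][:,0]
def tri(ua,ub):
    (a,da),(b,db)=[(e,d[0]/np.linalg.norm(d[0])) for e,d in (rays("top",[ua]),rays("side",[ub]))]
    s=np.linalg.lstsq(np.c_[da,-db],b-a,rcond=None)[0]; p,q=a+s[0]*da,b+s[1]*db
    return (p+q)/2,np.linalg.norm(p-q)
def crop(n,img,x0,y0,x1,y1,k): cv2.imwrite(f"pics/{n}.png",cv2.resize(img[y0:y1,x0:x1],None,fx=k,fy=k,interpolation=cv2.INTER_CUBIC))
E
python3 - <<'E'
import cv2,numpy as np
t=cv2.imread("pics/top0.png");s=cv2.imread("pics/side0.png")
a=cv2.resize(t[165:225,185:365],None,fx=4.4,fy=4.4,interpolation=cv2.INTER_CUBIC)
b=cv2.resize(s[160:238,230:340],None,fx=3.6,fy=3.6,interpolation=cv2.INTER_CUBIC)
c=cv2.resize(s[228:306,230:340],None,fx=3.6,fy=3.6,interpolation=cv2.INTER_CUBIC)
bc=np.hstack([b,c]); w=max(a.shape[1],bc.shape[1])
f=lambda i:cv2.copyMakeBorder(i,0,0,0,w-i.shape[1],0)
o=np.vstack([f(a),f(bc)]);print(a.shape,b.shape,o.shape); cv2.imwrite("pics/c1.png",o)
E
```

```text
(264, 792, 3) (281, 396, 3) (545, 792, 3)
```

View pics/c1.png

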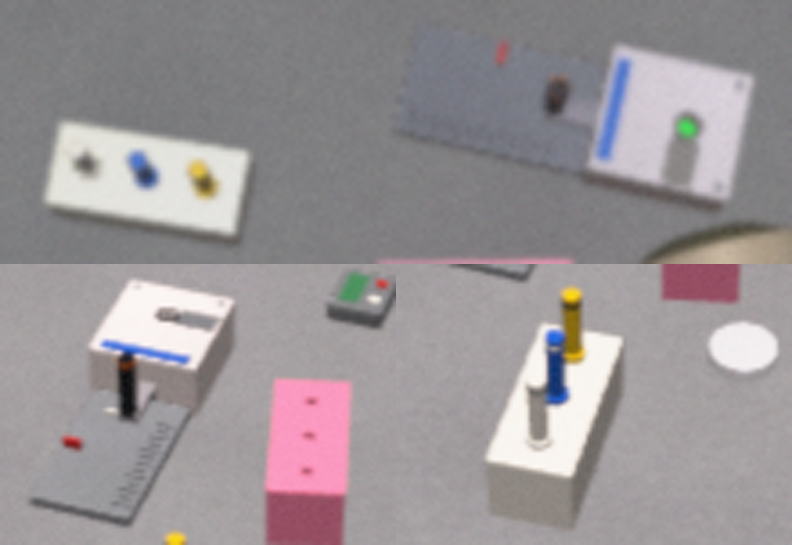

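The top crop (4.4x, offset 185,165) shows these points:
- Hole with the green button at (687,127), which is raw (341.1,193.9).
- Marker at (502,54) and black post at (557,95).
- Rack handles: white (85,162), blue (143,170), yellow (203,178).

In the side crop the pointer is a small white tip at (112,411), left of the post. The probe candidates are white, blue and yellow in the white rack. Yellow is the stylus, at the end nearest the gauge. The pink block has empty holes and is not meant.

Run:
```python
from h import *
ims={n:cv2.imread(f"pics/{n}0.png") for n in("top","side")}
def cen(n,box,lo,hi,b=0):
    x0,y0,x1,y1=box; h=cv2.cvtColor(ims[n][y0:y1,x0:x1],cv2.COLOR_BGR2HSV)
    m=cv2.inRange(h,lo,hi); ys,xs=np.nonzero(m); 
    return np.array([xs.mean()+x0,ys.mean()+y0]),len(xs),(xs.min()+x0,xs.max()+x0,ys.min()+y0,ys.max()+y0)
def redc(n,box):
    x0,y0,x1,y1=box; i=ims[n][y0:y1,x0:x1].astype(float); w=np.clip(i[...,2]-np.maximum(i[...,0],i[...,1])-25,0,None)
    ys,xs=np.mgrid[y0:y1,x0:x1]; return np.array([(w*xs).sum(),(w*ys).sum()])/w.sum(),(w>0).sum()
mt=redc("top",(290,168,310,186)); ms=redc("side",(243,204,257,217)); print("marker",mt,ms,tri(mt[0],ms[0]), onz("top",[mt[0]],.021))
# band
bt=redc("top",(305,175,320,195)); bs=redc("side",(258,178,272,195)); print("band",bt,bs,tri(bt[0],bs[0]))
g=cen("top",(330,185,350,203),(45,80,60),(80,255,255)); print("green",g, onz("top",[g[0]],.042), onz("top",[[341.1,193.9]],.06))
for n,b in (("top",(185,190,245,225)),("side",(230,228,300,300))):
    print("yel",n,cen(n,b,(20,120,60),(35,255,255)))
# depth lid/rack
for n in ims:
    d=np.load(f"pics/{n}0.npy"); v,u=np.mgrid[0:420,0:560]; e,dr=rays(n,np.c_[u.ravel(),v.ravel()]); P=(e+dr*d.reshape(-1,1)).reshape(420,560,3)
    for nm,box,lo,hi in (("lid",((315,165,365,220),(245,155,300,205)),.052,.068),("rack",((190,185,250,225),(250,240,300,300)),.057,.073)):
        x0,y0,x1,y1=box[n=="side"]; p=P[y0:y1,x0:x1].reshape(-1,3); m=(p[:,2]>lo)&(p[:,2]<hi)
        print(n,nm,m.sum(),p[m].mean(0),cv2.minAreaRect(np.float32(p[m][:,:2]*1000)))
        if n=="top":
            i=ims[n][y0:y1,x0:x1].reshape(-1,3)
            q=cv2.inRange(ims[n][y0:y1,x0:x1],(150,150,150),(255,255,255)); print(nm,"white bbox",cv2.minAreaRect(np.argwhere(q)[:,::-1].astype(np.float32)+[x0,y0] if 0 else (np.argwhere(q)[:,::-1]+[x0,y0]).astype(np.float32)))
```

```text
marker (array([298.54509804, 176.61960784]), np.int64(11)) (array([249.58684985, 208.86555447]), np.int64(21)) (array([ 0.61291548, -0.05292378,  0.0159598 ]), np.float64(0.000994916093066865)) [[ 0.61203571 -0.05268694  0.021     ]]
 ** On entry to DLASCL parameter number  4 had an illegal value
 ** On entry to DLASCL parameter number  4 had an illegal value
 ** On entry to DLASCL parameter number  4 had an illegal value
 ** On entry to DLASCL parameter number  4 had an illegal value
 ** On entry to DLASCL parameter number  5 had an illegal value
 ** On entry to DLASCL parameter number  4 had an illegal value<stdin>:9: RuntimeWarning: invalid value encountered in divide
Traceback (most recent call last):
  File "h.py", line 17, in tri
    s=np.linalg.lstsq(np.c_[da,-db],b-a,rcond=None)[0]; p,q=a+s[0]*da,b+s[1]*db
      ~~~~~~~~~~~~~~~^^^^^^^^^^^^^^^^^^^^^^^^^^^^^^
numpy.linalg.LinAlgError: SVD did not converge in Linear Least Squares
```

```bash
cat > m.py <<'E'
from h import *
def wc(img,box,f):
    x0,y0,x1,y1=box; w=np.clip(f(img[y0:y1,x0:x1].astype(float)),0,None); ys,xs=np.mgrid[y0:y1,x0:x1]
    return np.array([(w*xs).sum(),(w*ys).sum()])/w.sum(),int((w>0).sum())
red=lambda t:(lambda i:i[...,2]-np.maximum(i[...,0],i[...,1])-t)
org=lambda t:(lambda i:i[...,2]-i[...,0]-t)
dark=lambda t:(lambda i:t-i.max(-1))
yel=lambda t:(lambda i:np.minimum(i[...,1],i[...,2])-i[...,0]-t)
grn=lambda t:(lambda i:i[...,1]-np.maximum(i[...,0],i[...,2])-t)
E
python3 - <<'E'
from m import *
t,s=[cv2.imread(f"pics/{n}0.png") for n in("top","side")]
bt=wc(t,(305,178,320,195),org(12)); bs=wc(s,(258,178,272,195),org(20)); print("band",bt,bs,tri(bt[0],bs[0]),onz("top",[bt[0]],.08),onz("side",[bs[0]],.08))
dt=wc(t,(305,178,320,195),dark(75)); print("postdark",dt,onz("top",[dt[0]],.07))
g=wc(t,(330,185,350,203),grn(25)); print("green",g,onz("top",[g[0]],.042),"mouth",onz("top",[[341.1,193.9]],.06))
ds=wc(s,(268,165,285,180),dark(130)); print("hole side",ds,onz("side",[ds[0]],.06))
for n,i,b in (("top",t,(222,195,240,215)),("side",s,(272,230,300,258))):
    y=wc(i,b,yel(40)); x0,y0,x1,y1=b; m=yel(40)(i[y0:y1,x0:x1].astype(float))>0; a=np.argwhere(m); print("yel",n,y,a.min(0)+[y0,x0],a.max(0)+[y0,x0])
for n,im in (("top",t),("side",s)):
    d=np.load(f"pics/{n}0.npy"); v,u=np.mgrid[0:420,0:560]; e,dr=rays(n,np.c_[u.ravel(),v.ravel()]); P=(e+dr*d.reshape(-1,1)).reshape(420,560,3)
    for nm,box,lo,hi in (("lid",((315,165,365,220),(245,155,300,205)),.052,.068),("rack",((190,185,250,225),(250,240,300,300)),.057,.073)):
        x0,y0,x1,y1=box[n=="side"]; p=P[y0:y1,x0:x1].reshape(-1,3); m=(p[:,2]>lo)&(p[:,2]<hi)
        print(n,nm,m.sum(),p[m].mean(0),cv2.minAreaRect(np.float32(p[m][:,:2]*1000)))
        if n=="side" and nm=="rack":
            x=p[(p[:,2]>.1)&(p[:,2]<.15)]; print(len(x))
    if n=="top":
        p=P[165:225,265:335].reshape(-1,3); m=(p[:,2]>.007)&(p[:,2]<.018); print("rail",m.sum(),cv2.minAreaRect(np.float32(p[m][:,:2]*1000)))
E
```

```text
band (array([311.63157895, 182.73684211]), 9) (array([264.74770642, 187.46100917]), 18) (array([ 0.56727808, -0.09667177,  0.07888365]), np.float64(0.009005845389433413)) [[ 0.57162973 -0.09698108  0.08      ]] [[ 0.56253317 -0.09343691  0.08      ]]
postdark (array([310.56730769, 188.16346154]), 14) [[ 0.55366337 -0.09319942  0.07      ]]
green (array([340.65875706, 193.59096045]), 18) [[ 0.53787358 -0.20754604  0.042     ]] mouth [[ 0.53239886 -0.20653864  0.06      ]]
hole side (array([278.63414634, 174.70731707]), 3) [[ 0.52495615 -0.19661313  0.06      ]]
yel top (array([230.07449495, 204.38005051]), 29) [201 228] [209 233]
yel side (array([278.62106361, 243.90406674]), 93) [234 276] [255 282]
top lid 885 [ 0.5381261  -0.18988861  0.06055444] ((538.82470703125, -190.58432006835938), (120.99268341064453, 113.1097412109375), 75.14552307128906)
top rack 693 [0.49587153 0.24842149 0.06548822] ((498.5128173828125, 250.02227783203125), (161.76943969726562, 72.20079040527344), 79.47813415527344)
rail 1034 ((546.110107421875, -54.12846374511719), (260.9269104003906, 232.58187866210938), 89.23770141601562)
side lid 669 [ 0.5368454  -0.18254101  0.05812405] ((542.5668334960938, -166.1943817138672), (174.46397399902344, 112.9674301147461), 76.06568908691406)
side rack 756 [0.49398404 0.26235125 0.06342595] ((495.8897399902344, 250.82669067382812), (166.09593200683594, 71.93983459472656), 78.93435668945312)
147
```

```bash
cat >> h.py <<'E'
def down(az): # tool down, tool x at azimuth az deg
    return R.from_euler('z',az,degrees=True)*R.from_euler('x',180,degrees=True)
def row(p,az):
    s=r.read_state(); w,x,y,z=s['ee_rot']; R0=R.from_quat([x,y,z,w])
    print("now",s['time'],np.round(s['position']*1000,1),"row mm",np.round(R0.inv().apply(np.array(p)-s['position'])*1000,1),"deg",np.round(np.degrees((R0.inv()*down(az)).as_rotvec()),2))
E
python3 - <<'E'
from m import *
print(tri([230.07,204.38],[278.62,243.9]))
g=np.array([.5388,-.1906]);Y=np.array([.256,.967]);X=np.array([.967,-.256])
post=g+.095*Y; print(post)
for n in("top","side"): print(n,"lid corners",proj(n,[[*(g+a*X*.055+b*Y*.06),.06] for a in(1,-1) for b in(1,-1)]).round(1).tolist(),"rail end",proj(n,[[*(g+a*X*.05+.23*Y),.012] for a in (1,-1)]).round(1).tolist(),"post",proj(n,[[*post,.022],[*post,.09]]).round(1).tolist())
row([*post,.15],-14.85)
E
```

```text
(array([0.48922232, 0.20068132, 0.10096589]), np.float64(0.003412769815142259))
[ 0.56312  -0.098735]
top lid corners [[324.2, 174.6], [355.6, 182.1], [317.7, 202.6], [349.4, 210.2]] rail end [[279.6, 169.0], [273.3, 193.6]] post [[311.0, 188.8], [312.4, 184.3]]
side lid corners [[253.9, 182.2], [266.3, 163.4], [283.5, 188.4], [294.7, 169.1]] rail end [[236.8, 223.1], [264.7, 229.7]] post [[265.3, 199.7], [264.7, 184.2]]
now 0.1 [ 231.6 -498.6  230.8] row mm [-222.9 -469.1   81.2] deg [-5.000e-02  6.000e-02 -5.024e+01]
```

```bash
python3 -m handwheel '[[[-45,-94,0,0,0,-8],[-90,-188,0,0,0,-16],[-120,-250,0,0,0,-24],[-150,-310,0,0,0,-32],[-180,-370,20,0,0,-40],[-205,-430,40,0,0,-48],[-223,-469,60,0,0,-50.2],[-223,-469,60,0,0,-50.2]]]' 110
python3 - <<'E'
from h import *
row([.5631,-.0987,.045],-14.85)
E
```

```text
time: 0.9
position: [0.4853, -0.1909, 0.1973]
ee_rot: [-0.0, 0.992, -0.129, -0.0]
wrist_force: [1.7, -1.1, 0.5]
gripper_width: 0.0487
now 0.9 [ 485.3 -190.9  197.3] row mm [  51.6 -109.   152.3] deg [0.   0.   0.03]
```

```bash
python3 -m handwheel '[[[25,-50,10,0,0,0],[45,-95,20,0,0,0],[51.5,-109,30,0,0,0],[51.5,-109,30,0,0,0],[51.5,-109,30,0,0,0]]]'
python3 - <<'E'
from h import *
row([.5631,-.0987,.045],-14.85)
t,_=r.camera("top");s,_=r.camera("side");cv2.imwrite("pics/t1.png",t);cv2.imwrite("pics/s1.png",s)
a=cv2.resize(t[150:225,265:365],(600,450),interpolation=2);b=cv2.resize(s[130:235,225:310],(486,600),interpolation=2)
cv2.imwrite("pics/c2.png",np.hstack([cv2.copyMakeBorder(a[:,:310],0,150,0,0,0),b]))
E
```

```text
time: 1.4
position: [0.5619, -0.1006, 0.1674]
ee_rot: [0.0, 0.992, -0.129, -0.001]
wrist_force: [0.3, -0.5, 0.1]
gripper_width: 0.0485
now 1.4 [ 561.9 -100.6  167.4] row mm [  0.8  -2.1 122.4] deg [0.01 0.07 0.01]
```

View pics/c2.png

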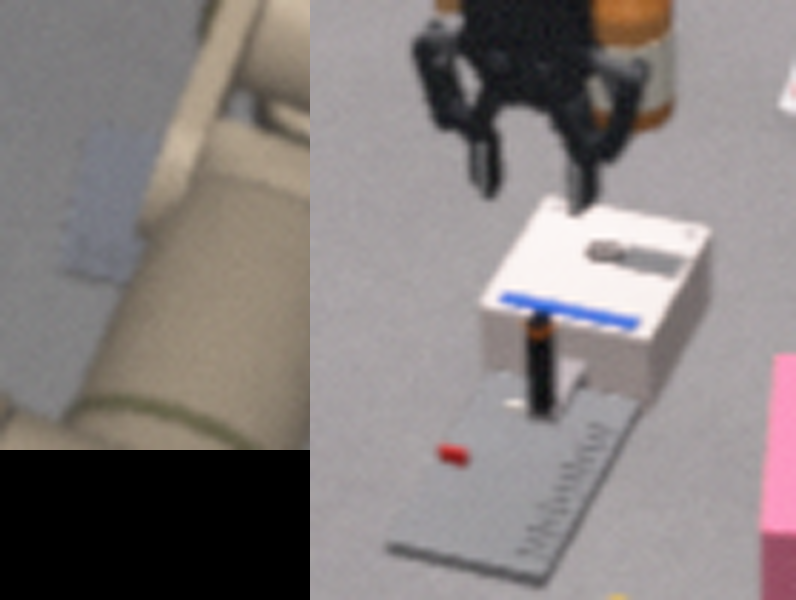

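The side crop shows the post at column 541 (raw 265.4; predicted 265.0) and the open jaws lined up above it. Pointer is at (515,404), marker at (453,455). The top view is blocked by the arm. Descending now.

```bash
python3 -m handwheel '[[[0.5,-2,40,0,0,0],[0.5,-2,75,0,0,0],[0.5,-2,95,0,0,0],[0.5,-2,110,0,0,0],[0.5,-2,122,0,0,0],[0.5,-2,122,0,0,0]]]' && python3 -m handwheel '[[[0,0,0,0,0,0],[0,0,0,0,0,0],[0,0,0,0,0,0],[0,0,0,0,0,0],[0,0,0,0,0,0],[0,0,0,0,0,0]]]' 255 20
```

```text
time: 2.1
position: [0.5624, -0.0995, 0.045]
ee_rot: [-0.0, 0.991, -0.13, -0.001]
wrist_force: [0.4, -0.5, 0.7]
gripper_width: 0.0486
time: 2.7
position: [0.5613, -0.0986, 0.0467]
ee_rot: [0.0, 0.992, -0.129, -0.002]
wrist_force: [-10.3, 0.8, 7.8]
gripper_width: 0.0174
```

```bash
python3 -m handwheel '[[[-1,-4,0,0,0,0],[-1,-10,0,0,0,0],[-1,-16,0,0,0,0],[-1,-22,0,0,0,0],[-1,-28,0,0,0,0],[-1,-34,0,0,0,0],[-1,-40,0,0,0,0],[-1,-45,0,0,0,0]]]' - 40
cat > p.py <<'E'
from m import *
import sys
Y=np.array([.256,.967]);X=np.array([.967,-.256]);g=np.array([.5388,-.1906])
s,_=r.camera("side");cv2.imwrite("pics/"+sys.argv[1]+".png",s)
ms=wc(s,(240,200,260,220),red(25)); M=onz("side",[ms[0]],.018)[0]
print("marker",ms,M,"gauge xy",(M[:2]-g)@X,(M[:2]-g)@Y, "state",r.read_state()['time'],r.read_state()['position'],"post y",(r.read_state()['position'][:2]-g)@Y,r.read_state()['wrist_force'])
crop(sys.argv[1]+"c",s,230,175,290,235,10)
E
python3 p.py s2
python3 - <<'E'
from p import *
E
python3 -c "
from m import *
g=np.array([.5388,-.1906]);Y=np.array([.256,.967]);X=np.array([.967,-.256])
P=onz('side',[[260.85,200.7]],.02)[0];print('old pointer',P,(P[:2]-g)@X,(P[:2]-g)@Y)"
```

```text
time: 3.5
position: [0.5723, -0.0552, 0.0468]
ee_rot: [0.001, 0.992, -0.129, -0.001]
wrist_force: [-9.6, -2.7, 6.5]
gripper_width: 0.0169
marker (array([249.56782946, 208.87403101]), 21) [ 0.61203853 -0.05027969  0.018     ] gauge xy 0.03489965574417352 0.15443880304023502 state 3.55 [ 0.57245004 -0.05456638  0.04679044] post y 0.14015892250147688 [-9.8338966  -1.41783972  6.73327883]
old pointer [ 0.57833084 -0.09470747  0.02      ] 0.013677829718214234 0.10284797278650133Traceback (most recent call last):
  File "<stdin>", line 1, in <module>
  File "p.py", line 4, in <module>
    s,_=r.camera("side");cv2.imwrite("pics/"+sys.argv[1]+".png",s)
                                             ~~~~~~~~^^^
IndexError: list index out of range
```

View pics/s2c.png

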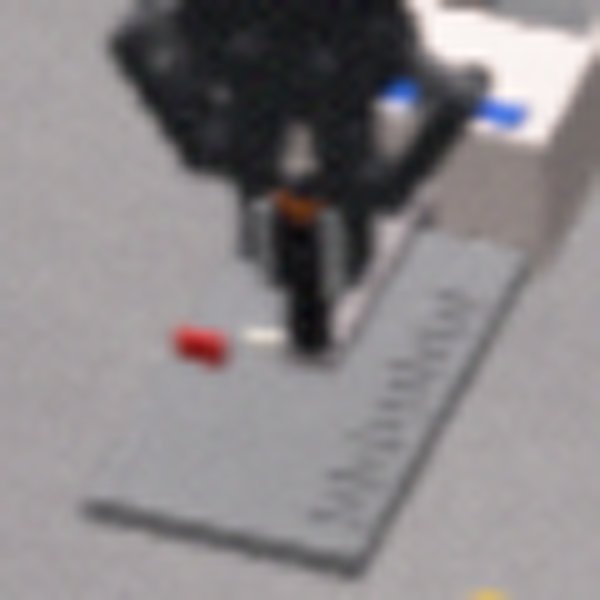

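```bash
cat > q.py <<'E'
from m import *
import sys
Y=np.array([.256,.967]);X=np.array([.967,-.256]);g=np.array([.5388,-.1906])
G=lambda P:np.round([(P[:2]-g)@X*1e3,(P[:2]-g)@Y*1e3],1)
s=cv2.imread(sys.argv[1]); x0,y0,x1,y1=map(int,sys.argv[2:6])
k=lambda i:i.min(-1)-185
ms=wc(s,(240,200,260,220),red(15)); ps=wc(s,(x0,y0,x1,y1),k)
print("marker",ms,G(onz("side",[ms[0]],.017)[0]),"pointer",ps,G(onz("side",[ps[0]],.02)[0]))
E
python3 q.py pics/s2.png 254 206 259 211; python3 q.py pics/s1.png 257 198 263 203
python3 -c "
from h import *
i=cv2.imread('pics/s2.png');print(i.min(-1)[204:214,244:262]);print(cv2.imread('pics/s1.png').min(-1)[197:204,255:265])"
```

```text
marker (array([249.56487342, 208.8971519 ]), 25) [ 35.4 153.5] pointer (array([255.77777778, 208.        ]), 3) [ 15.5 145.4]
marker (array([249.56872038, 208.88862559]), 24) [ 35.4 153.4] pointer (array([260.30232558, 200.        ]), 3) [16.9 99.9]
[[160 160 160 162 162 159 159 161 162 160 158 156 150 132  91  38  13  24]
 [161 161 163 162 164 158 161 162 162 159 160 162 154 143 102  37  16  17]
 [164 159 163 160 160 155 160 163 162 160 162 161 163 142 100  38  11  16]
 [163 163 158 150 136 144 151 154 160 163 172 175 169 153 106  36  24  16]
 [162 160 149 117  80  79  91 106 135 159 183 207 207 195 139  50  17  20]
 [165 162 152 109  45  26  36  55 100 142 160 163 162 155 123  67  28  28]
 [164 168 159 128  74  48  37  40  91 137 157 156 152 144 118  90  67  64]
 [160 160 158 154 144 131 105  86 114 147 159 158 155 150 137 121 108 102]
 [158 157 160 160 157 156 148 145 148 157 153 157 157 157 150 149 145 144]
 [158 158 159 160 160 157 159 157 155 157 156 158 154 155 159 156 153 154]]
[[160 160 160 159 159 158 156 136  76  30]
 [155 160 158 158 157 158 158 135  73  29]
 [157 160 160 157 162 164 163 137  79  31]
 [156 159 161 165 189 207 202 163  87  32]
 [157 160 159 158 160 161 165 149  94  41]
 [155 157 156 158 156 155 151 141  95  67]
 [159 157 159 157 160 155 156 148 125 110]]
```

```bash
python3 -m handwheel '[[[0,-3,0,0,0,0],[0,-6,0,0,0,0],[0,-8,0,0,0,0],[0,-9,0,0,0,0],[0,-9,0,0,0,0],[0,-9,0,0,0,0]]]'; python3 p.py s3; python3 q.py pics/s3.png 252 207 258 213
python3 -c "
from h import *
i=cv2.imread('pics/s3.png');print(i.min(-1)[204:214,244:262])"
```

```text
time: 4.2
position: [0.5745, -0.0465, 0.0468]
ee_rot: [0.0, 0.992, -0.129, -0.001]
wrist_force: [-10.0, -0.5, 7.4]
gripper_width: 0.0172
marker (array([249.56400385, 208.86333013]), 21) [ 0.6120592  -0.05033534  0.018     ] gauge xy 0.03493389284922358 0.1543902802429604 state 4.25 [ 0.57451642 -0.04648097  0.04678171] post y 0.14850650227824683 [-9.29287675 -0.52898802  7.03204288]
marker (array([249.55965463, 208.88932496]), 25) [ 35.4 153.4] pointer (array([255.68421053, 210.        ]), 2) [ 11.9 155.4]
[[161 159 162 161 163 157 156 165 162 156 142 108  66  30  20  15  28  69]
 [158 159 162 163 162 157 160 162 161 160 154 140 110  68  29   8  21  62]
 [161 163 158 162 157 155 159 162 165 162 161 155 140  96  34  19  23  41]
 [162 160 160 150 139 140 151 155 159 160 159 158 144 101  34   9  19  43]
 [163 157 151 116  74  79  92 106 134 159 163 162 147 104  38  19  13  43]
 [162 162 149 106  42  28  33  56 102 163 185 181 171 123  47  11  14  39]
 [165 164 157 127  75  47  38  43  94 147 170 191 198 150  56  23  24  40]
 [162 160 160 150 140 128 104  86 110 151 155 159 155 114  58  31  36  68]
 [156 155 158 158 158 157 150 146 148 155 155 154 143 116  94  81  82  93]
 [158 157 162 156 157 157 155 157 157 154 155 155 153 146 139 128 116 110]]
```

```bash
python3 - <<'E'
from m import *
Y=np.array([.256,.967]);X=np.array([.967,-.256]);g=np.array([.5388,-.1906])
for uv,z in (([255,209.5],.02),([255.7,207.8],.02),([260.3,200],.02),([249.56,208.88],.017)):
    P=onz("side",[uv],z)[0][:2]-g; print(uv,P@X,P@Y)
E
python3 -m handwheel '[[[0,0,0,0,0,0],[0,0,0,0,0,0],[0,0,0,0,0,0],[0,0,0,0,0,0],[0,0,0,0,0,0]]]' 110
python3 -m handwheel '[[[0,0,-40,0,0,0],[0,0,-90,0,0,0],[0,0,-120,0,0,0],[0,-50,-130,0,0,0],[0,-100,-130,0,0,0],[0,-150,-130,0,0,0],[0,-200,-130,0,0,0],[0,-240,-130,0,0,0]]]'
python3 - <<'E'
from m import *
Y=np.array([.256,.967]);X=np.array([.967,-.256]);g=np.array([.5388,-.1906])
t,_=r.camera("top");s,_=r.camera("side");cv2.imwrite("pics/t4.png",t);cv2.imwrite("pics/s4.png",s)
print(s.min(-1)[204:214,244:262])
a=cv2.resize(t[160:220,265:365],(640,384),interpolation=2);b=cv2.resize(s[185:235,230:260],(150,250),interpolation=2)
cv2.imwrite("pics/c4.png",a)
row([.4886,.2010,.17],-10.8)
E
```

```text
[255, 209.5] 0.015065331338121449 0.1536549556079695
[255.7, 207.8] 0.016195830911227775 0.14447274672893753
[260.3, 200] 0.016914466175178 0.09987139047386892
[249.56, 208.88] 0.035418651328358336 0.15338947196859828
time: 4.75
position: [0.5762, -0.0464, 0.0458]
ee_rot: [-0.0, 0.992, -0.13, 0.0]
wrist_force: [0.5, 0.7, 0.3]
gripper_width: 0.0487
time: 5.55
position: [0.6379, 0.1883, 0.1757]
ee_rot: [-0.0, 0.992, -0.129, 0.0]
wrist_force: [0.0, -0.4, 0.0]
gripper_width: 0.0485
[[ 32  55 115 156 159 158 157 160 159 158 159 160 135  78  27  20  13  45]
 [ 24  60 119 157 162 156 159 161 160 158 161 156 140  95  37  13  21  41]
 [ 35  83 136 159 156 150 157 161 162 162 157 156 143  98  36  13  20  46]
 [ 46 102 148 147 137 142 151 154 157 160 157 158 142  98  37  14  15  43]
 [ 56 113 144 117  77  76  89 108 133 160 165 160 144 101  34   9  17  46]
 [ 75 127 145 107  43  34  36  55 103 163 184 180 168 124  46  14  10  35]
 [112 151 158 125  76  52  40  45  91 143 169 185 195 148  56  27  24  42]
 [136 155 153 154 142 131 106  87 109 149 156 156 153 113  56  31  37  65]
 [148 153 159 155 154 154 147 144 147 151 156 151 140 111  90  81  79  94]
 [156 154 156 157 158 157 154 154 154 155 155 155 152 143 139 124 116 113]]
now 5.65 [637.8 190.5 175.1] row mm [-147.    27.4    5.1] deg [-0.06  0.02 -3.78]
```

View pics/c4.png

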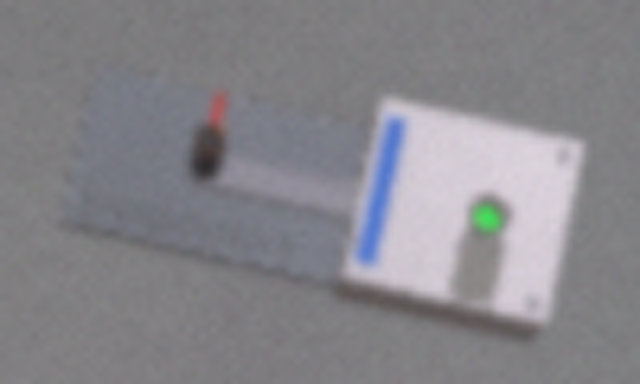

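Run:
```python
from m import *
Y=np.array([.256,.967]);X=np.array([.967,-.256]);g=np.array([.5388,-.1906])
t=cv2.imread("pics/t4.png");s=cv2.imread("pics/s4.png")
dt=wc(t,(291,177,304,192),lambda i:100-i.mean(-1)); mt=wc(t,(294,172,304,180),red(12))
P=onz("top",[dt[0]],.056)[0][:2]-g; M=onz("top",[mt[0]],.019)[0][:2]-g
print("post",dt,P@X,P@Y,"marker",mt,M@X,M@Y)
# side: post lower end columns/rows: dark stem at base
ds=wc(s,(255,195,266,214),lambda i:90-i.mean(-1)); print("side post dark",ds)
a=np.argwhere(s.mean(-1)[180:216,250:270]<90)+[180,250]; print(a.min(0),a.max(0)); 
for row_ in range(185,214,3): c=a[a[:,0]==row_][:,1]; print(row_,c.mean() if len(c) else None,len(c))
# housing +y upper edge in top (blue strip excluded): white mask left boundary along rows
w=t.min(-1); 
for v in (178,184,190,196,200): 
    x=np.arange(315,335); q=w[v,315:335].astype(float); k=np.argmax(q>150); u=x[k-1]+(150-q[k-1])/(q[k]-q[k-1]); E=onz("top",[[u,v]],.06)[0][:2]-g; print("edge",v,round(u,2),E@X,E@Y)
```

```text
post (array([296.86737491, 183.79780672]), 39) -0.0027887945601424158 0.15117173786096963 marker (array([298.57777778, 176.74545455]), 18) 0.0356218122977075 0.15191216926367226
side post dark (array([259.25497899, 203.5241184 ]), 79)
[194 250] [212 261]
185 None 0
188 None 0
191 None 0
194 259.0 3
197 259.0 5
200 259.0 5
203 259.0 5
206 259.5 4
209 257.6 5
212 259.5 2
edge 178 323.44 0.04162631807097527 0.06000034390139947
edge 184 321.94 0.01775549535200399 0.060340521189722225
edge 190 320.29 -0.006127941288944925 0.06125537356125042
edge 196 319.8 -0.028845076546008375 0.0579547385725022
edge 200 318.57 -0.04472438689182374 0.05901089691643904
```

Slide check: side view puts pointer minus marker at +0.3 mm, and top view puts it at −0.7 mm. The slide did not move on release. In the last crop the post and marker share one gauge-x line and the hole is near (490,212), raw (341.6,193.1). Now the stylus.

```bash
python3 -m handwheel '[[[-45,8,0,0,0,-1],[-90,17,0,0,0,-2],[-130,25,0,0,0,-3],[-147,27,0,0,0,-4],[-147,27,0,0,0,-4],[-147,27,0,0,0,-4]]]'
python3 - <<'E'
from m import *
row([.4886,.2010,.0935],-10.8)
s,_=r.camera("side");cv2.imwrite("pics/s5.png",s);crop("s5c",s,245,190,320,290,6)
print("hole tri",tri([341.3,193.5],[276.2,173.9]),onz("top",[[341.3,193.5]],.06),onz("side",[[276.2,173.9]],.06))
E
```

```text
time: 6.25
position: [0.4894, 0.1969, 0.1761]
ee_rot: [-0.0, 0.995, -0.095, 0.001]
wrist_force: [0.1, -0.0, -0.2]
gripper_width: 0.0482
now 6.25 [489.4 196.9 176.1] row mm [-1.6 -3.9 82.6] deg [-0.01 -0.06 -0.12]
hole tri (array([ 0.535027  , -0.20810981,  0.05467676]), np.float64(0.00028430508466897674)) [[ 0.53390856 -0.20735001  0.06      ]] [[ 0.53408669 -0.20083385  0.06      ]]
```

View pics/s5c.png

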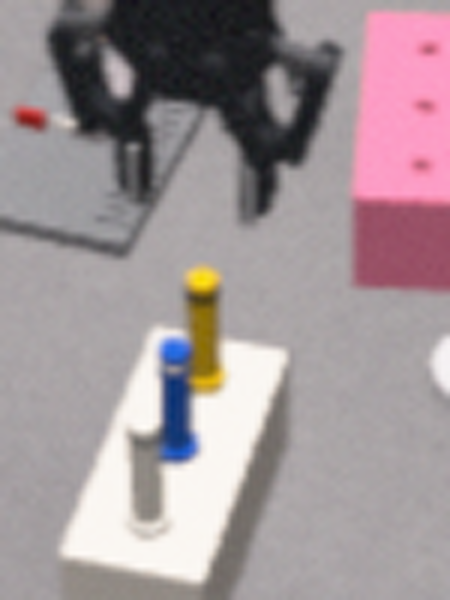

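The yellow stylus stands at (203,320), with its cap at (203,280). Blue and white are separate in front of it, and the jaws are directly above yellow. Descending and gripping.

```bash
python3 -m handwheel '[[[-1.5,-4,20,0,0,0],[-1.5,-4,45,0,0,0],[-1.5,-4,65,0,0,0],[-1.5,-4,77,0,0,0],[-1.5,-4,82.5,0,0,0],[-1.5,-4,82.5,0,0,0]]]' && python3 -m handwheel '[[[0,0,0,0,0,0],[0,0,0,0,0,0],[0,0,0,0,0,0],[0,0,0,0,0,0],[0,0,0,0,0,0],[0,0,0,0,0,0]]]' 255 40 && python3 -m handwheel '[[[0,0,-5,0,0,0],[0,0,-20,0,0,0],[0,0,-40,0,0,0],[0,0,-70,0,0,0],[0,0,-100,0,0,0],[0,0,-100,0,0,0]]]' - 80
python3 - <<'E'
from m import *
s,_=r.camera("side");t,_=r.camera("top");cv2.imwrite("pics/s6.png",s);cv2.imwrite("pics/t6.png",t);crop("s6c",s,235,160,320,285,4.8)
row([.534,-.205,.24],-10.8)
E
```

```text
time: 6.9
position: [0.4885, 0.2011, 0.0926]
ee_rot: [0.0, 0.995, -0.095, -0.001]
wrist_force: [0.5, -0.7, 0.2]
gripper_width: 0.0483
time: 7.5
position: [0.4883, 0.2015, 0.0938]
ee_rot: [-0.0, 0.995, -0.095, 0.001]
wrist_force: [-0.5, 0.4, 5.8]
gripper_width: 0.0149
time: 8.1
position: [0.4893, 0.2018, 0.197]
ee_rot: [-0.001, 0.995, -0.095, 0.003]
wrist_force: [-0.1, -0.2, -0.3]
gripper_width: 0.0139
now 8.2 [487.8 201.4 193.3] row mm [122.1 390.4 -46.7] deg [-0.01 -0.01 -0.08]
```

View pics/s6c.png

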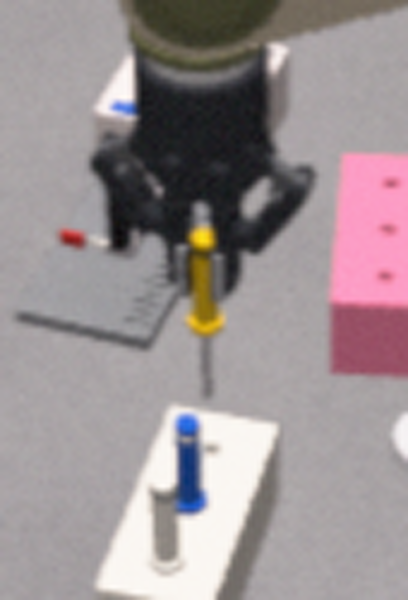

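The stylus is out of the rack and hangs straight: its handle is at (203,280) and the tip at crop (208,397), raw (278.3,242.7). Next I'll refine the hole position.

Run:
```python
from m import *
print("tip pred",proj("side",[.4878,.2014,.1045]))
t=cv2.imread("pics/t4.png");s=cv2.imread("pics/s4.png")
print(t[186:204,333:350,2]); print(t[186:204,333:350,1])
print(s[166:182,266:292,1])
np.set_printoptions(suppress=True)
```

```text
tip pred [[278.49886247 243.07480475]]
[[212 214 213 212 212 210 213 211 211 217 216 217 217 218 218 219 218]
 [212 211 212 212 213 211 211 212 214 218 214 218 214 216 218 215 214]
 [213 210 210 212 211 213 214 213 213 211 214 216 216 216 217 214 215]
 [211 213 211 215 210 212 210 207 203 205 213 216 215 215 216 216 217]
 [214 213 212 212 211 203 188 171 164 178 201 212 213 216 213 214 216]
 [212 214 214 212 208 187 158 131 123 138 166 194 210 215 213 215 215]
 [211 210 212 209 200 162 122  95  92 105 137 170 199 213 213 217 215]
 [209 211 211 209 201 151 103  77  72  89 122 155 196 211 215 214 215]
 [209 209 211 212 197 150 111  83  70  82 116 163 199 212 215 216 214]
 [208 209 209 208 191 150 115  96  91 100 134 182 207 211 214 215 215]
 [210 207 210 202 174 143 123 112 113 129 165 198 211 213 214 211 210]
 [207 209 206 190 159 143 133 130 134 141 171 199 213 215 211 213 213]
 [210 207 202 177 151 142 138 137 138 141 167 195 209 212 212 215 214]
 [209 208 201 174 150 142 139 136 136 141 169 197 209 211 211 211 215]
 [211 208 202 172 146 140 139 137 139 147 175 201 210 211 211 213 2
[... 2541 characters left out ...]
40 138 143
  144 141 144 146 148 155 175 183]
 [243 243 243 243 244 245 243 239 233 230 228 219 189 166 157 149 142 144
  142 141 141 138 142 158 182 174]
 [244 244 244 244 244 244 244 244 243 242 242 240 234 232 224 204 177 170
  166 157 148 145 149 181 195 151]
 [244 244 244 244 242 243 244 243 243 242 242 243 242 243 240 238 234 232
  231 227 204 181 181 200 183 125]
 [243 244 244 243 243 245 244 243 243 243 242 243 242 243 242 242 242 242
  242 242 237 234 232 215 151 114]
 [243 242 243 243 243 244 243 243 243 241 243 242 243 242 242 242 242 242
  242 242 242 241 226 176 120 110]
 [238 238 239 241 242 242 243 242 242 242 242 242 243 243 242 243 241 240
  240 241 242 232 193 135 112 109]]
```

```bash
python3 -m handwheel '[[[5,15,-20,0,0,0],[15,45,-40,0,0,0],[28,90,-45,0,0,0],[42,135,-45,0,0,0],[56,180,-45,0,0,0],[70,225,-45,0,0,0],[84,270,-45,0,0,0],[98,315,-45,0,0,0]]]' && python3 -m handwheel '[[[12,38,0,0,0,0],[20,63,0,0,0,0],[23,73,0,0,0,0],[23,74,0,0,0,0],[23,74,0,0,0,0]]]'
python3 - <<'E'
from m import *
row([.5338,-.2035,.170],-10.8)
E
```

```text
time: 9.0
position: [0.5242, -0.1282, 0.2368]
ee_rot: [-0.001, 0.995, -0.095, -0.001]
wrist_force: [0.7, 1.5, -0.3]
gripper_width: 0.0144
time: 9.5
position: [0.5331, -0.2023, 0.2377]
ee_rot: [-0.0, 0.996, -0.095, -0.001]
wrist_force: [0.3, 0.4, -0.4]
gripper_width: 0.014
now 9.5 [ 533.1 -202.3  237.7] row mm [ 0.9  1.1 67.7] deg [-0.05  0.07 -0.05]
```

```bash
python3 -m handwheel '[[[1,1,25,0,0,0],[1,1,50,0,0,0],[1,1,68,0,0,0],[1,1,68,0,0,0],[1,1,68,0,0,0]]]'
python3 - <<'E'
from m import *
s,_=r.camera("side");cv2.imwrite("pics/s7.png",s);crop("s7c",s,235,135,305,215,7.5)
p=r.read_state()['position'];print(p)
print("tip pred",proj("side",[p-[0,0,.0888]]),"hole .06 at same xy",proj("side",[[p[0],p[1],.06]]))
print(s[158:180,268:286,1])
E
```

```text
time: 10.0
position: [0.5344, -0.2036, 0.171]
ee_rot: [0.0, 0.996, -0.094, 0.0]
wrist_force: [1.2, -0.6, 0.1]
gripper_width: 0.0144
[ 0.53464818 -0.20402946  0.17152633]
tip pred [[276.00378126 168.19065823]] hole .06 at same xy [[276.12918406 173.36553602]]
[[160 162 162 159 161 163 151 121 122 148 158 162 161 166 162 163 164 162]
 [161 162 162 163 161 162 149 125 122 146 157 160 164 164 164 163 157 167]
 [159 163 161 162 159 162 154 133 120 148 158 160 163 159 161 160 161 161]
 [159 160 162 163 160 163 162 140 122 147 159 161 161 161 161 162 161 161]
 [160 164 161 160 161 162 161 142 123 146 160 163 162 166 163 162 164 162]
 [165 161 161 163 161 160 161 137 116 139 162 164 160 162 162 162 164 167]
 [187 182 176 172 167 166 162 138 109 139 163 161 161 161 161 164 162 164]
 [221 231 231 221 203 194 181 149 112 139 165 166 161 160 162 161 164 164]
 [216 237 243 241 240 240 236 202 136 161 189 184 170 170 168 164 167 163]
 [241 244 246 246 246 245 244 219 155 206 234 236 230 222 210 193 181 177]
 [246 246 247 246 247 245 244 220 169 220 242 243 242 239 240 236 235 232]
 [245 246 246 246 246 245 245 237 227 241 244 245 244 244 244 244 243 243]
 [246 246 246 246 246 245 245 242 244 245 246 244 244 244 244 245 244 243]
 [245 245 245 245 246 244 242 242 241 241 241 243 243 243 243 244 244 244]
 [246 246 245 245 244 229 182 168 172 172 188 220 232 226 235 240 241 242]
 [245 244 244 244 235 189 145 144 140 149 162 169 182 169 175 189 195 208]
 [245 244 244 243 227 163 127 133 134 137 122 114 138 143 143 147 152 157]
 [244 244 244 244 240 213 156 132 117 122 110 115 134 139 144 140 142 140]
 [243 244 245 245 244 240 232 231 230 221 187 166 152 147 143 144 142 139]
 [245 244 243 244 244 243 243 242 243 240 236 233 225 207 178 171 165 158]
 [244 243 243 244 243 243 243 243 242 242 243 242 240 236 235 233 233 225]
 [243 243 243 243 245 243 243 243 242 244 242 241 242 242 242 243 242 240]]
```

View pics/s7c.png

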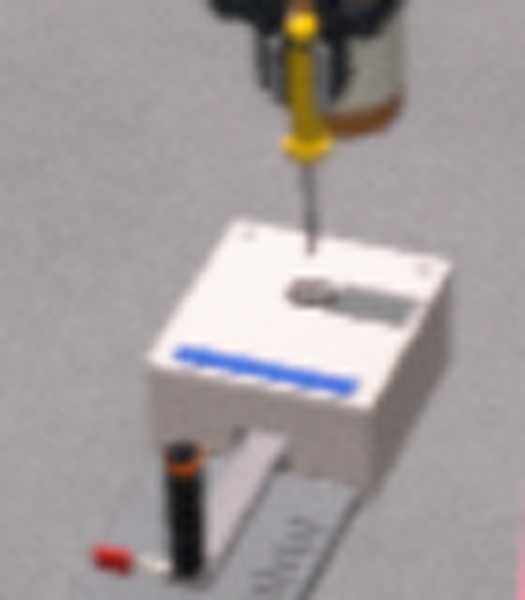

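The tip is at raw (276.0,168.5), 23 mm above the lid by arm pose. Lowered straight down it projects to (276.1,173.8), and the hole is seen at (276.2,173.8), so they line up. Descending into the hole.

```bash
python3 -m handwheel '[[[0,0,8,0,0,0],[0,0,16,0,0,0],[0,0,22,0,0,0],[0,0,28,0,0,0],[0,0,33,0,0,0],[0,0,33,0,0,0],[0,0,33,0,0,0]]]' && python3 -m handwheel '[[[0,0,2,0,0,0],[0,0,4,0,0,0],[0,0,6,0,0,0],[0,0,8,0,0,0],[0,0,8,0,0,0],[0,0,8,0,0,0]]]'
```

```text
time: 10.75
position: [0.5342, -0.2047, 0.1373]
ee_rot: [0.0, 0.995, -0.095, 0.0]
wrist_force: [-0.5, -1.1, 0.4]
gripper_width: 0.0144
time: 11.35
position: [0.5342, -0.2046, 0.1295]
ee_rot: [0.0, 0.995, -0.095, 0.0]
wrist_force: [-0.3, 0.5, 2.1]
gripper_width: 0.0141
```

```bash
python3 -m handwheel '[[[0,0,1,0,0,0],[0,0,2,0,0,0],[0,0,3,0,0,0],[0,0,3,0,0,0],[0,0,3,0,0,0]]]' - 110; python3 -m handwheel '[[[0,0,0.5,0,0,0],[0,0,1,0,0,0],[0,0,1,0,0,0],[0,0,1,0,0,0]]]';  python3 -m handwheel '[[[0,0,0.5,0,0,0],[0,0,1,0,0,0],[0,0,1,0,0,0],[0,0,1,0,0,0]]]'
```

```text
time: 11.85
position: [0.5342, -0.2046, 0.1264]
ee_rot: [0.0, 0.995, -0.095, 0.0]
wrist_force: [-0.0, -0.5, 3.6]
gripper_width: 0.0139
time: 12.25
position: [0.5342, -0.2047, 0.1257]
ee_rot: [0.0, 0.995, -0.095, 0.0]
wrist_force: [-0.8, 0.4, 7.0]
gripper_width: 0.0137
time: 12.65
position: [0.5344, -0.2048, 0.1254]
ee_rot: [0.0, 0.995, -0.095, 0.001]
wrist_force: [-2.0, 0.8, 11.4]
gripper_width: 0.0133
```

Force followed the spring (2.1, then 3.6 N) and then rose steeply to 7.0 and 11.4 N, so the button is on its end stop. One last look.

```bash
python3 -m handwheel '[[[0,0,0,0,0,0],[0,0,0,0,0,0],[0,0,0,0,0,0],[0,0,0,0,0,0],[0,0,0,0,0,0],[0,0,0,0,0,0]]]'
python3 - <<'E'
from m import *
s,_=r.camera("side");cv2.imwrite("pics/s8.png",s);crop("s8c",s,220,130,330,310,3.3)
a=cv2.imread("pics/s4.png"); print("max diff pointer/marker zone",cv2.absdiff(s,a)[206:215,247:262].max())
E
```

```text
time: 13.25
position: [0.5343, -0.2048, 0.1254]
ee_rot: [0.0, 0.995, -0.095, 0.001]
wrist_force: [-2.1, 1.0, 12.3]
gripper_width: 0.0137
max diff pointer/marker zone 14
```

View pics/s8c.png

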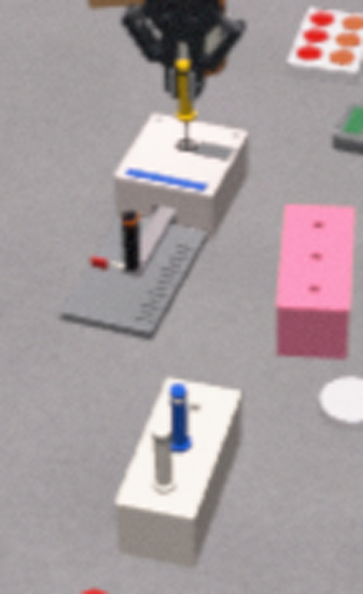

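The stylus shank is in the hole at (187,145). The pointer and marker at (118,266) and (98,262) have not changed, and the blue and white probes still stand in the rack. Handing in.

```bash
python3 -c "
from cell import r
print(r.finish_job())"
```

```text
the job is handed in; nothing more can be done
None
```

The job is done and handed in at about 13.3 s of the 61 s allowed. I drew the slide out about 54 mm by its post and let go with the pointer on the marker. I then took the yellow stylus from the rack and put its tip through the lid hole. It was holding the green button down when I handed in.

- **Pointer on the marker:** the side camera put the pointer 0.3 mm past the marker, and the top camera (judged from the post) put it 0.7 mm short. They disagree by about 1 mm. The slide did not move on release, and that patch of the picture was unchanged at the end apart from image noise.
- **Button fully down:** I felt contact at about 42 mm above the bench. The force rose with the spring to 3.6 N, then climbed steeply to about 12 N at the end stop, with the tip at about 37 mm. The button itself was hidden at that point, so this rests on force and height, not on a picture.
- **Hole position:** the two cameras differed by about 6 mm along y. I aimed midway and checked the tip against the hole in the side view. It went through the lid with no notable force.
- **Other items:** the blue and white probes still stand in the rack, and nothing else in the last view looked moved. That view did not take in every bench item.

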